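# Clip the pendulum rod and jack the regulating bed level

### The arm

A 6-joint arm with a two-finger parallel gripper is mounted at the origin on the work surface. World frame = base frame: x ahead of the robot, y to its left, z up, the work surface at z = 0. Lengths are in mm, angles in degrees, forces in N, time in s.
With the tool pointing down it reaches from about 350 to 975 mm from the base axis. Payload 17.4 kg.
Tool frame: the origin (TCP) lies on the centre line of the jaws, within the pads' length; the fingertips stand 17 mm ahead of it and the grasp point (between the pads) lies 2 mm behind it; z points along the fingers, y is the line along which they close (so a half turn about z gives the same grasp; the last joint's range is limited). The gripper opens to 85 mm and grips with 20 to 120 N. Pads are 22 mm wide; open, the fingers measure 114 mm over their backs; the gripper's body (76 mm by 85 mm) begins 54 mm behind the grasp point. The pads swing forward as they close: fully open they stand 13 mm farther back than shut.
Start: joints at [-78.426, 6.646, 82.598, -0, 90.757, -2.166], TCP at [160.308, -655.693, 248.303] pointing down, gripper open.
Joint ranges: [-162.19, 162.19], [-47.58, 125.68], [4.15, 143.07], [-65.23, 245.23], [0.69, 171.88], [-170.13, 170.13]. Speed limits (degrees/s): [108.29, 108.29, 127.2, 180, 180, 180].

### API

Orientations are given as a 3x3 rotation matrix whose columns are the frame's x, y, z axes.
In Python, from bench import manip, optics gives the robot as it stands. The module is installed in compiled form; this text tells all that it offers.
- The arm moves only by the tool move_arm, never from a script. Its argument "targets" is a list of rows, each a list of 6 numbers: the shift along the world's x, y, z as a fraction of full scale, then the turn, a rotation vector about the world's x, y, z as a fraction of full scale. In form: [[x, y, z, rx, ry, rz], ...]. A call has 1 to 20 rows; each row shifts and turns the commanded pose from where the row before left it; what a row does not reach is not made up. Full scale, the value 1, is 0.05 m for a shift and 2 pi rad for a turn. A row lasts 1/8 s, in which the tool goes at most 62.5 mm and 10.7 degrees, less where a joint would pass 70% of its speed; a pose out of reach is approached as far as the arm can. A call with a number of a shift or a turn outside -1 to 1 is refused whole. A call with a gripper value outside its range is refused whole. "hand" is the closure, from -1 (fully open) to 1 (shut), so that 0 is half open, set as the call begins (left out, the last holds). The fingers move at their own pace and stop on an object; the grip force is fixed at half the most. Time passes only in rows, so rows that do not move let the fingers close. It gives the time, the measured TCP pose, the force, the opening and the grip force at its end, in the units of the state.
- manip.read_state(): the state, without advancing time (a new reading comes with each control period).
- optics.camera(name): name is "scene" or "top" or "wrist"; returns the picture (400x640x3 uint8, red, green, blue); there is no depth.
- optics.calibration(name): a dict with "fx", "fy", "cx", "cy" (pixels), "rvec" (rotation vector, rad) and "tvec" (3), from world to camera coordinates, as OpenCV has them. Camera axes: x right, y down, z forward; pixel columns grow to the right and rows downward; lengths in mm; the calibration is good to about 2 mm. A picture is of the moment at which its call begins: read the wrist's pose just before it. calibration takes no time and is no camera call; for the wrist camera it gives the pose at the moment of the call.
- manip.job_done(): hands the job in; it is judged then, once.
The state is a dict: "time": time; "q": joint angles; "dq": joint speeds; "joint_efforts": joint torques, N m; "ee_pos": TCP position; "orientation": TCP orientation; "contact_force": force on the tool from outside, world axes, zero at the start; "wrist_torque": the same for the moment, N m; "width": opening from 0.0 (shut) to 1.0 (fully open); "gripper_force": force on a finger pad.
Only numpy, scipy, OpenCV 4.12 (cv2) and the standard library are available. Lean on these libraries where they do the work, as an engineer would, in place of code of your own. Each camera call takes 0.05 s, during which the arm holds its last target. There are 200 camera calls.

### The job

First push the nickel pendulum rod down past the two red sprung jaws of the clip on the tilted walnut bed until it sits fully home in both forks, roughly centred, and let go of it. Then set the blue lever jack flat on the bench with its brass saddle under the red-marked lift point of the bed, and press the pump handle all the way down so that the jack alone raises the bed level. Finish while still holding the handle down, and leave the pyramid case, the escapement anchor and the timing puck where they are.

Things in the scene. Friction and masses are not known exactly. Their poses are not given: they have to be found in the camera images.
- rod: nickel pendulum rod, 8 mm diameter, 190 mm long, 90 g, with a brass bob (18 mm diameter, 18 mm long) from x = 72 to 90 mm. Origin on the axis at mid-length, x along the rod. It starts level on the rest, its axis 40 mm above the bench, free between the rest's posts. It may lie either way round in the clip
- rest: fixed walnut rest that the rod starts on; origin under its middle, x along the rod. Foot 130 x 50 x 12 mm (long side along x); two slotted posts at x = -55 and +55 mm, 10 mm thick, 30 mm wide, tops 48 mm above the bench; the slots are open upward
- clip_seat (a point): where the middle of the rod's axis belongs in the clip on the bed; moves with the bed. x along the seated rod and the hinge, y towards the hinge, z the bed's upward normal (0.08 rad off vertical while the bed is down). Aluminium forks 12 mm thick stand at x = -45 and +45 mm, nothing between them. Slots 10 mm wide, floor 4 mm below this point, lead-in on the -y side. Bed top 30 mm below this point
- jaw_a (a joint): angle of the red sprung jaw of the fork at x = -45 mm: 0 closed, about 0.12 while the rod passes, limit 0.5. Its sloped nose half covers the slot's mouth from the +y side, top about 22 mm above clip_seat. Pushing the rod straight down swings both jaws outward (about 10 N for the pair); they spring back over it when it is home
- jaw_b (a joint): angle of the red sprung jaw of the fork at x = +45 mm, as jaw_a
- lift_point (a point): marked lift point: centre of the underside of a steel lug (36 mm wide, 10 mm thick) in the middle of the bed's free edge, red 24 mm disc on its top. Axes as clip_seat; the hinge is 205 mm away in +y. The lug ends 21 mm away in -y; the bed's edge begins 35 mm away in +y. 60 mm above the bench with the bed down, 76 mm when level. The stand's foot and posts begin 80 mm away in +y
- bed: hinged walnut bed, 154 x 170 x 12 mm, about 1.5 kg, with clip, level vial and lug. Origin on the middle of its hinge 82 mm above the bench, axes as clip_seat. Its free (-y) edge hangs 0.08 rad low on a stop and does not sink when pushed; level when its z is vertical. It turns only about x and falls back when not carried; load at the lug 6 to 10 N
- jack: blue lever jack, loose, 0.85 kg. Origin on its underside below the grip block, x towards the nose. Base 230 x 70 x 10 mm, x from -135 to +95 mm. Grip block x from -15 to +15 mm, 36 mm wide in y, top 72 mm high: grip it across y from above. Saddle at x = +70 mm, handle to -x. Works best with its x along the bed's +y (nose to the bed), slid in level below the lug
- saddle: the jack's round brass saddle, 30 mm diameter; origin at the centre of its top, 52 mm above the jack's underside with the handle up (8 mm below the lug), 77 mm with the handle fully down; rises in proportion to the handle's angle. Its rise brings the bed from down to level
- saddle_top (a point): centre of the top of the saddle; belongs below lift_point
- pump_handle (a joint): angle of the jack's handle: 0 up (it slopes 0.50 rad upward to -x), 0.55 fully down on its stop. A spring lifts it when let go, and the saddle sinks with it. Pivot in the jack's frame: x = -10 mm, 45 mm above the underside, axis along y
- handle_pad (a point): centre of the top of the red press pad (34 mm along the handle, 44 mm wide, 12 mm thick), 125 mm from the pivot along the handle and 7 mm above its line: about 111 mm above the bench with the handle up, 46 mm fully down. Pressing takes about 2 to 8 N. z is the pad's upward normal
- pyramid_case: ebony pyramid metronome case, loose, 104 mm square foot, 208 mm high, origin at the centre of its underside. Leave alone
- anchor: steel escapement anchor lying flat, loose, about 50 x 65 mm, 8 mm thick, origin near its middle on the underside. Leave alone
- puck: round aluminium timing puck, loose, 50 mm diameter, 14 mm thick, origin at the centre of its underside. Leave alone

How it is judged:
By the outcome, as a careful person would: the job done as asked, in the order asked, and still so for the second after the job is handed in, while the arm keeps its last pose, push and grip.
It also fails if it takes over 67 s, if anything falls off the work surface, if the arm or the gripper's body presses on something with over 40 N, if the wrist force passes 120 N, or if a joint passes its speed limit or range.

## Working session

There is one attempt and no reset: what is moved stays moved. The work goes in short steps, Python scripts to look and compute and a tool call to move; the robot and the scene stay as the last step left them, time stands still between calls to the robot, and variables do not carry over. Pictures are saved under pics/ and viewed, at most 10 in all, crops included, and the job is handed in when it is done.

Besides the shell and the picture viewer there is one more tool, called after ">>>" by a JSON object that holds its "fn" and its "kwargs", one argument or row to a line. move_arm: Moves the arm, as the interface text tells. Shift numbers are shares of 0.05 m and turn numbers shares of 2 pi rad, none past 1 either way. Its arguments: {"type":"object","properties":{"targets":{"type":"array"},"hand":{"type":"number"}},"required":["targets"]}

```bash
mkdir -p pics; cat > h.py <<'E'
import numpy as np, cv2
from bench import manip, optics
def cal(n):
    c=optics.calibration(n); K=np.array([[c['fx'],0,c['cx']],[0,c['fy'],c['cy']],[0,0,1.]])
    R=cv2.Rodrigues(np.array(c['rvec'],float))[0]; return K,R,np.array(c['tvec'],float).ravel()
def atz(n,px,z,C=None):
    K,R,t=C or cal(n); o=-R.T@t; out=[]
    for (u,v),zz in zip(px,np.broadcast_to(z,len(px))):
        d=R.T@np.linalg.solve(K,[u,v,1.]); out.append(o+d*(zz-o[2])/d[2])
    return np.array(out)
def proj(n,P,C=None):
    K,R,t=C or cal(n); q=(np.atleast_2d(P)@R.T+t)@K.T; return q[:,:2]/q[:,2:]
def snap(n,f):
    im=optics.camera(n); cv2.imwrite('pics/'+f,cv2.cvtColor(im,cv2.COLOR_RGB2BGR)); return im
E
python3 - <<'E'
from h import *
np.set_printoptions(precision=2,suppress=True)
snap('top','top0.png');snap('scene','scene0.png')
for n in('top','scene'):
    K,R,t=cal(n);print(n,K[0,0],-R.T@t,R[2])
print(manip.read_state())
E
```

```text
top 365.5899705746515 [ 449.77   52.95 1063.66] [ 0.13  0.02 -0.99]
scene 483.03298984172926 [1623.82 -241.44 1002.74] [-0.74  0.23 -0.64]
{'time': 0.1, 'q': array([-78.43,   6.67,  82.63,   0.  ,  90.75,  -2.16]), 'dq': array([-0.01, -0.09, -0.13, -0.09,  0.02, -0.01]), 'joint_efforts': array([  0.  , -73.37, -63.38,   0.  ,   0.01,   0.  ]), 'ee_pos': array([ 160.3 , -655.55,  247.65]), 'orientation': array([[ 0.97,  0.24, -0.  ],
       [ 0.24, -0.97,  0.  ],
       [ 0.  , -0.  , -1.  ]]), 'contact_force': array([-0.74,  0.47, -0.48]), 'wrist_torque': array([-0.  ,  0.01,  0.  ]), 'gripper_force': 0.0, 'width': 0.9964097582355411}
```

View pics/top0.png

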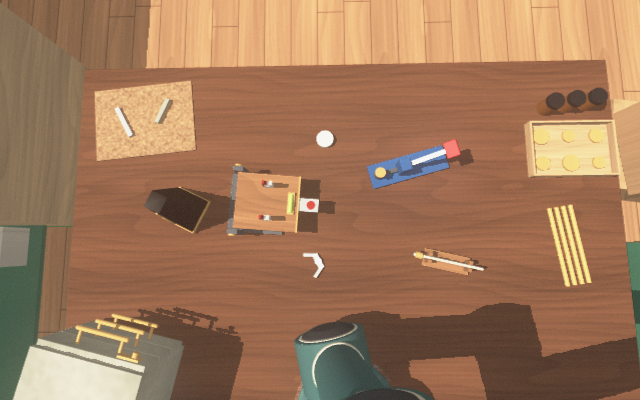

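View pics/scene0.png

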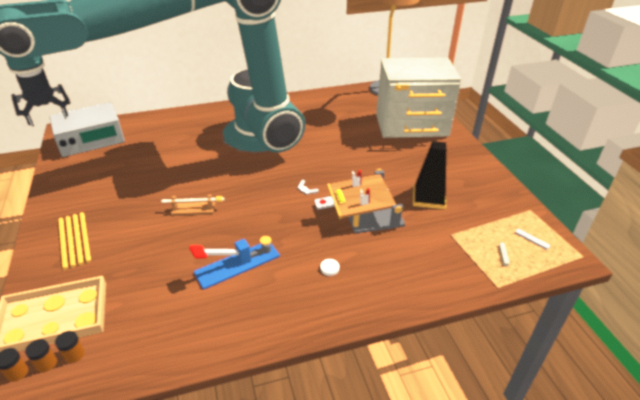

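The top view has +x up and +y left. The bed is at about (268,204) px with its hinge to the left, the jack at (410,165) with its nose to the left, and the rod at (448,262) with its bob at (418,255). I'll zoom in on both views.

```bash
python3 - <<'E'
import cv2
a=cv2.imread('pics/top0.png')[125:285,222:488];cv2.imwrite('pics/tc.png',cv2.resize(a,None,fx=3,fy=3,interpolation=cv2.INTER_CUBIC))
a=cv2.imread('pics/scene0.png')[160:290,155:415];cv2.imwrite('pics/sc.png',cv2.resize(a,None,fx=3,fy=3,interpolation=cv2.INTER_CUBIC))
E
```

```text
(no output)
```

View pics/tc.png

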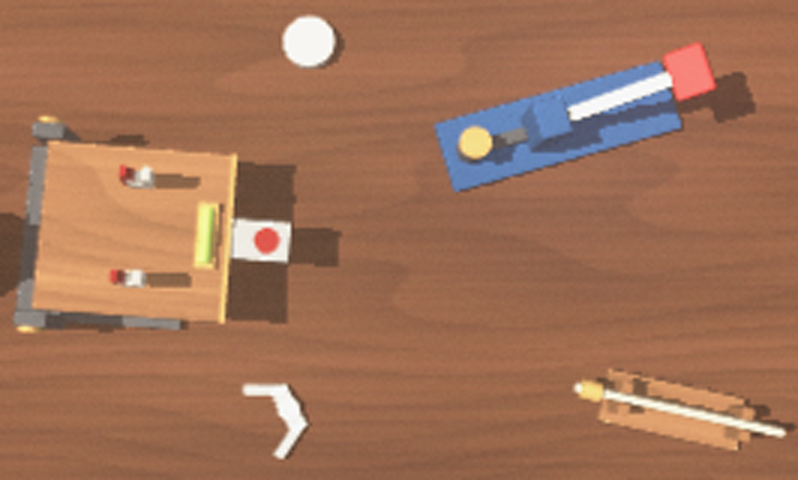

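View pics/sc.png

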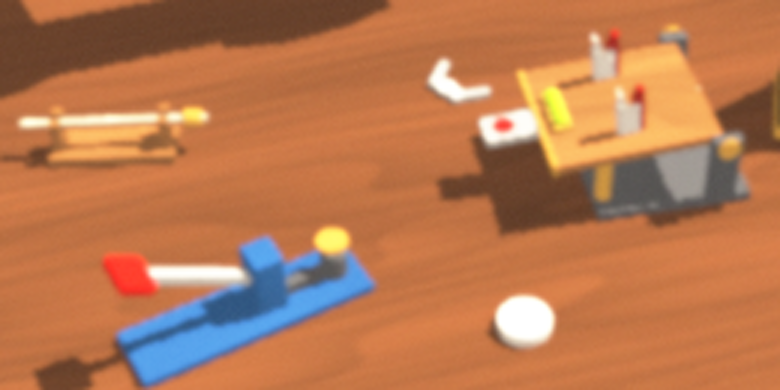

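The crops show the following. In the top crop: lug disc (267,240), bed edge corners (237,155) and (221,322), saddle (475,143), pad (690,72), rod ends (576,388) and (782,432). In the scene crop: saddle (332,240), disc (503,126), rod ends (20,123) and (207,117). I'll fit poses to these.

```bash
cat > fit.py <<'E'
from h import *
from scipy.optimize import least_squares
np.set_printoptions(precision=1,suppress=True)
T=lambda p:np.array(p)/3.-.33+[222,125]
S=lambda p:np.array(p)/3.-.33+[155,160]
CT,CS=cal('top'),cal('scene')
def Rz(a):c,s=np.cos(a),np.sin(a);return np.array([[c,-s,0],[s,c,0],[0,0,1]])
t=.08;RX=np.array([[1,0,0],[0,np.cos(t),-np.sin(t)],[0,np.sin(t),np.cos(t)]])
def fit(x0,z,R0,top,sc):
    def res(p):
        f=lambda P:(np.array(P,float)@R0.T)@Rz(p[2]).T+[p[0],p[1],z]
        r=[proj('',f([m]),CT)[0]-T(i) for m,i in top]+[proj('',f([m]),CS)[0]-S(i) for m,i in sc]
        return np.concatenate(r)
    s=least_squares(res,x0,loss='soft_l1',x_scale=[10,10,.1]);return s.x,res(s.x).reshape(-1,2)
if __name__=='__main__':
    b,r=fit([430,250,0],82,RX,[((0,-205,4),(267,240)),((77,-170,6),(237,155)),((-77,-170,6),(221,322))],
      [((0,-205,4),(503,126)),((-77,-170,6),(518,72)),((77,-170,6),(555,172))])
    print('bed',b,np.degrees(b[2]));print(r)
    lp=Rz(b[2])@RX@[0,-205,-6]+[b[0],b[1],82];print('lift',lp)
    j,r=fit([560,-100,1.3],0,np.eye(3),[((95,35,10),(437,125)),((95,-35,10),(458,191)),((-135,-35,10),(681,130)),((70,0,52),(475,143)),((-116.3,0,111),(690,72))],
      [((70,0,52),(332,240)),((-116.3,0,111),(130,274)),((95,-35,10),(375,285))])
    # x of jack points to +y (image left)
    print('jack',j,np.degrees(j[2]));print(r)
    for z in(40,):
        print('rod top',atz('',[T((576,388)),T((782,432))],z,CT)); print('rod sc',atz('',[S((207,117)),S((20,123))],z,CS))
    # jaws: red tops at bed z=58 ; forks
    for nm,px in(('jawA',(113,278)),('jawB',(124,173)),('forkA',(139,278)),('forkB',(148,178))):
        P=atz('',[T(px)],82+25,CT)[0]; print(nm,RX.T@Rz(b[2]).T@(P-[b[0],b[1],82]))
E
python3 fit.py
```

```text
bed [575.9 294.5  -0.1] -4.9245158331841985
[[ 0.1  0.2]
 [-0.3 -0.3]
 [ 0.2 -0. ]
 [-0.2  0.3]
 [ 0.5  0.3]
 [-0.3 -1.1]]
lift [558.4  91.4  59.6]
jack [ 667.8 -172.5    1.8] 103.55342189566342
[[  5.6  22. ]
 [ -7.6 -22.9]
 [ -6.  -21.5]
 [  0.3  -0.4]
 [  0.2   1.8]
 [ -0.2   0.2]
 [ -0.2  -2.1]
 [ -0.2   0.3]]
rod top [[ 422.8 -191.1   40. ]
 [ 382.1 -375.7   40. ]]
rod sc [[ 422.  -189.4   40. ]
 [ 377.1 -376.1   40. ]]
jawA [-47.1 -71.9  30.8]
jawB [ 46.5 -72.5  30.9]
forkA [-45.4 -94.6  32.7]
forkB [ 43.6 -94.1  32.6]
```

>>> {"fn": "move_arm", "kwargs": {
  "targets": [
    [0.403,0.62,0,0,0,0.0146],
    [0.403,0.62,0,0,0,0.0146],
    [0.403,0.62,0,0,0,0.0146],
    [0.403,0.62,0,0,0,0.0146],
    [0.403,0.62,0,0,0,0.0146],
    [0.403,0.62,0,0,0,0.0146],
    [0.403,0.62,0,0,0,0.0146],
    [0.403,0.62,0,0,0,0.0146],
    [0.403,0.62,0,0,0,0.0146],
    [0.403,0.62,0,0,0,0.0146],
    [0.403,0.62,0,0,0,0.0146],
    [0.403,0.62,0,0,0,0.0146],
    [0,0,0,0,0,0],
    [0,0,0,0,0,0]
  ]
}}

```text
time: 1.85
ee_pos: [401.9, -283.9, 248.1]
orientation: [[0.229, 0.973, -0.0], [0.973, -0.229, 0.0], [-0.0, -0.0, -1.0]]
contact_force: [0.2, 0.1, -0.1]
width: 1.001
gripper_force: 0.0
```

```bash
sed -i 's/((95,35,10),(437,125)),((95,-35,10),(458,191)),((-135,-35,10),(681,130))/((95,35,10),(437,125)),((95,-35,10),(458,191)),((-135,-35,10),(681,130))/; s/((95,35,10)/((95,-99,10)/; s/((95,-35,10),(458/((95,35,10),(458/; s/((95,-99,10)/((95,-35,10)/; s/((-135,-35,10),(681/((-135,35,10),(681/' fit.py
sed -i 's/((95,-35,10),(375,285))/((95,-35,10),(375,288))/' fit.py
python3 fit.py | sed -n '/jack/,$p'; python3 - <<'E'
from h import *
s=manip.read_state();print(s['ee_pos'],s['orientation'].round(3),s['q']);c=cal('wrist');im=snap('wrist','w1.png')
np.savez('w1.npz',K=c[0],R=c[1],t=c[2])
E
```

```text
jack [ 669.4 -172.7    1.8] 105.12084496171414
[[-0.6 -0.5]
 [-0.7  0.2]
 [ 0.9 -0.6]
 [ 0.6 -0.4]
 [-0.2  0.1]
 [-0.4  0.2]
 [ 0.2 -0.9]
 [-0.2 -1. ]]
rod top [[ 422.8 -191.1   40. ]
 [ 382.1 -375.7   40. ]]
rod sc [[ 422.  -189.4   40. ]
 [ 377.1 -376.1   40. ]]
jawA [-47.1 -71.9  30.8]
jawB [ 46.5 -72.5  30.9]
forkA [-45.4 -94.6  32.7]
forkB [ 43.6 -94.1  32.6]
[ 401.91322116 -283.88051001  248.12798562] [[ 0.229  0.973 -0.   ]
 [ 0.973 -0.229  0.   ]
 [-0.    -0.    -1.   ]] [-3.81979803e+01 -1.66235014e+01  1.04398759e+02 -1.26722405e-02
  9.22414347e+01 -2.49751521e+01]
```

View pics/w1.png

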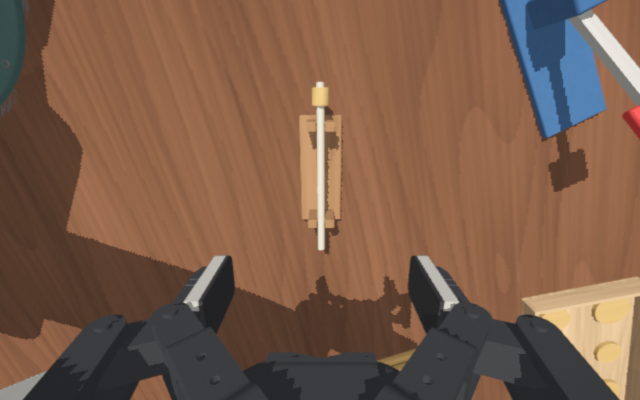

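The wrist view shows the rod nearly vertical in the image, from the bob end at (320.5,82) to the tail at (321.5,249), centred between the fingers.

```bash
python3 - <<'E'
from h import *
d=np.load('w1.npz');C=(d['K'],d['R'],d['t'])
p=atz('',[(320.5,82.5),(321.5,249.5)],40,C);print(p,p.mean(0),np.linalg.norm(p[0]-p[1]),np.degrees(np.arctan2(*(p[0]-p[1])[1::-1])), -C[1].T@C[2],C[1][2])
E
```

```text
[[ 424.41997594 -190.11488659   40.        ]
 [ 381.70407342 -377.10131677   40.        ]] [ 403.06202468 -283.60810168   40.        ] 191.80347598659594 77.13194468173687 [ 421.08639845 -205.97285281  374.64894028] [-0.07118494 -0.3027086  -0.95042107]
```

>>> {"fn": "move_arm", "kwargs": {
  "targets": [
    [0.02,0,-0.7,0,0,0.001],
    [0,0,-0.7,0,0,0],
    [0,0,-0.7,0,0,0],
    [0,0,-0.7,0,0,0],
    [0,0,-0.7,0,0,0],
    [0,0,-0.44,0,0,0],
    [0,0,-0.2,0,0,0],
    [0,0,0,0,0,0]
  ]
}}

```text
time: 2.9
ee_pos: [402.8, -284.1, 41.2]
orientation: [[0.223, 0.975, -0.001], [0.975, -0.223, 0.0], [0.0, -0.001, -1.0]]
contact_force: [0.3, -0.7, 0.4]
width: 0.999
gripper_force: 0.0
```

>>> {"fn": "move_arm", "kwargs": {
  "targets": [
    [0,0,0,0,0,0],
    [0,0,0,0,0,0],
    [0,0,0,0,0,0],
    [0,0,0,0,0,0],
    [0,0,0,0,0,0],
    [0,0,0,0,0,0],
    [0,0,0,0,0,0],
    [0,0,0,0,0,0]
  ],
  "hand": 1
}}

```text
time: 3.9
ee_pos: [402.7, -283.6, 41.4]
orientation: [[0.222, 0.975, -0.001], [0.975, -0.222, 0.0], [0.0, -0.001, -1.0]]
contact_force: [-6.5, 1.2, 4.9]
width: 0.064
gripper_force: 58.6
```

>>> {"fn": "move_arm", "kwargs": {
  "targets": [
    [0,0,0.3,0,0,0],
    [0,0,0.7,0,0,0],
    [0,0,1,0,0,0],
    [0,0,1,0,0,0],
    [0,0,1,0,0,0],
    [0.253,0.75,0,0,0,-0.01754],
    [0.253,0.75,0,0,0,-0.01754],
    [0.253,0.75,0,0,0,-0.01754],
    [0.253,0.75,0,0,0,-0.01754],
    [0.253,0.75,0,0,0,-0.01754],
    [0.253,0.75,0,0,0,-0.01754],
    [0.253,0.75,0,0,0,-0.01754],
    [0.253,0.75,0,0,0,-0.01754],
    [0.253,0.75,0,0,0,-0.01754],
    [0.253,0.75,0,0,0,-0.01754],
    [0.253,0.75,0,0,0,-0.01754],
    [0.253,0.75,0,0,0,-0.01754],
    [0.253,0.75,0,0,0,-0.01754],
    [0,0,0,0.0127,-0.0011,0],
    [0,0,0,0,0,0]
  ]
}}

```text
time: 6.4
ee_pos: [567.5, 203.5, 242.0]
orientation: [[0.996, -0.086, 0.007], [-0.086, -0.993, 0.08], [0.0, -0.08, -0.997]]
contact_force: [-0.3, -0.6, -0.0]
width: 0.067
gripper_force: 58.8
```

```bash
python3 - <<'E'
from h import *
s=manip.read_state();print(s['ee_pos'],s['orientation'].round(3),s['q'].round(1));c=cal('wrist');im=snap('wrist','w2.png')
np.savez('w2.npz',K=c[0],R=c[1],t=c[2])
E
```

```text
[567.50421549 203.50061335 242.03876868] [[ 0.996 -0.086  0.007]
 [-0.086 -0.993  0.08 ]
 [ 0.    -0.08  -0.997]] [ 15.4  -3.3  93.4   4.3  88.3 110.2]
```

View pics/w2.png

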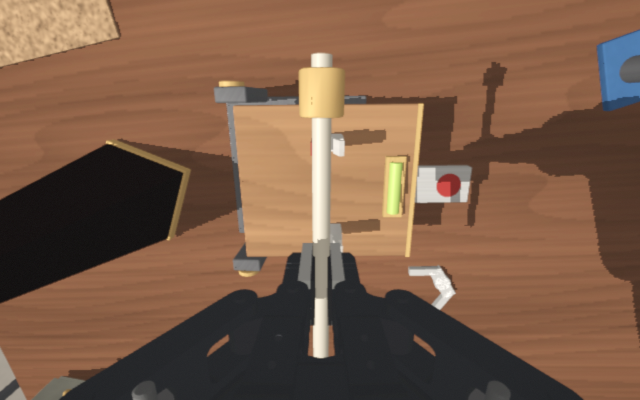

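The rod is over the bed and roughly parallel to it, but it hides the forks. I'll sidestep 45 mm towards the free edge and drop a little to see fork B's slot.

>>> {"fn": "move_arm", "kwargs": {
  "targets": [
    [-0.04,-0.45,-0.5,0,0,0],
    [-0.04,-0.45,-0.5,0,0,0],
    [0,0,0,0,0,0],
    [0,0,0,0,0,0]
  ]
}}

```text
time: 6.95
ee_pos: [563.9, 159.0, 192.6]
orientation: [[0.996, -0.086, 0.008], [-0.086, -0.993, 0.079], [0.001, -0.08, -0.997]]
contact_force: [0.2, 0.2, -0.4]
width: 0.065
gripper_force: 58.9
```

```bash
python3 - <<'E'
from h import *
s=manip.read_state();print(s['ee_pos']);c=cal('wrist');im=snap('wrist','w3.png')
np.savez('w3.npz',K=c[0],R=c[1],t=c[2])
a=cv2.imread('pics/w3.png')[30:330,100:500];cv2.imwrite('pics/w3c.png',cv2.resize(a,None,fx=2,fy=2,interpolation=cv2.INTER_CUBIC))
E
```

```text
[563.86643218 159.0076472  192.585739  ]
```

View pics/w3c.png

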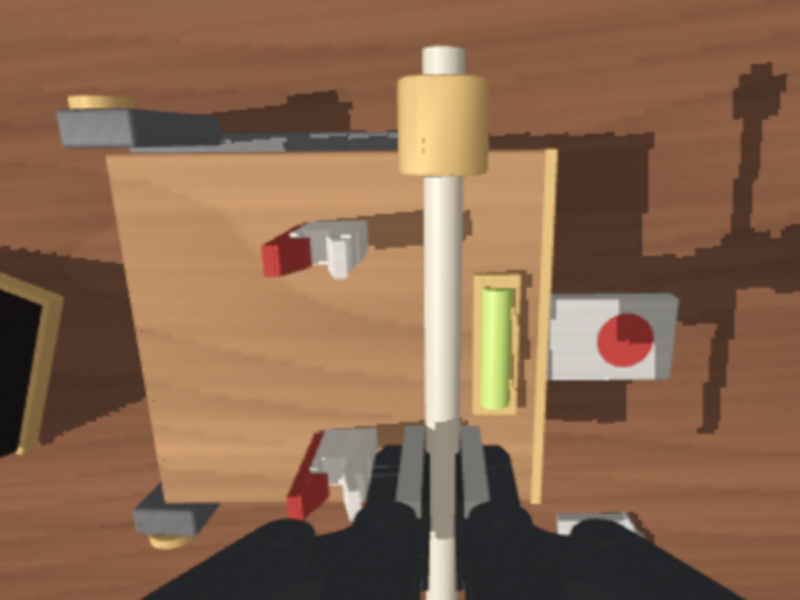

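The crop shows both forks clear of the rod: fork B at about (320,245) and fork A at about (345,460), with the red jaws on their left (+y) sides. The bed corners are at (108,156), (557,150), (536,503), (165,502) and the disc at (625,340). I'll refine the bed pose and zoom in on the forks with a bed-frame grid.

```bash
cat > fit2.py <<'E'
from fit import *
d=np.load('w3.npz');C=(d['K'],d['R'],d['t'])
W=lambda p:(np.array(p)+.5)/2-.5+[100,30]
obs=[((0,-205,4),(625,340)),((77,-170,6),(557,150)),((-77,-170,6),(536,503))]
def bp(p,P): return np.atleast_2d(P)@RX.T@Rz(p[2]).T+[p[0],p[1],82]
def res(p): return np.concatenate([proj('',bp(p,m),C)[0]-W(i) for m,i in obs])
s=least_squares(res,[576,294.5,-.086],x_scale=[10,10,.1]);b=s.x
if __name__=='__main__':
    print(b,np.degrees(b[2]),s.fun.reshape(-1,2)); print('lift',bp(b,[0,-205,-6]))
    def bed(px,z):
        o=-C[1].T@C[2];M=(Rz(b[2])@RX).T;ob=M@(o-[b[0],b[1],82]);db=M@(C[1].T@np.linalg.solve(C[0],[*px,1.]));return ob+db*(z-ob[2])/db[2]
    print('backcorners',bed(W((108,156)),6),bed(W((165,502)),6))
    im=cv2.imread('pics/w3.png');out=[]
    for cx,cy in((258,152),(268,266)):
        x0,y0=cx-34,cy-28;a=cv2.resize(im[y0:y0+56,x0:x0+66],None,fx=6,fy=6,interpolation=cv2.INTER_CUBIC);g=a.copy()
        X=45 if cy<200 else -45
        for z,col in((6,(255,0,0)),(32,(0,255,255)),(58,(0,255,0))):
            for y in range(-110,-60,10):
                q=(proj('',bp(b,[[X-6,y,z],[X+6,y,z]]),C)-[x0,y0]+.5)*6-.5
                cv2.line(g,*[tuple(int(v) for v in r) for r in q],col,2 if y==-90 else 1)
        out.append(np.hstack([a,g]))
    o=np.vstack(out);print(o.shape);cv2.imwrite('pics/f.png',o[:, :])
E
python3 fit2.py; python3 -c "
import cv2;a=cv2.imread('pics/f.png');cv2.imwrite('pics/f2.png',cv2.resize(a,(700,594)))"
```

```text
[575.7 295.1  -0.1] -5.120684243849798 [[ 0.8  0.5]
 [-0.5  0.2]
 [-0.3 -0.9]]
lift [[557.5  92.   59.6]]
backcorners [74.4  0.9  6. ] [-78.1   0.2   6. ]
(672, 792, 3)
```

View pics/f2.png

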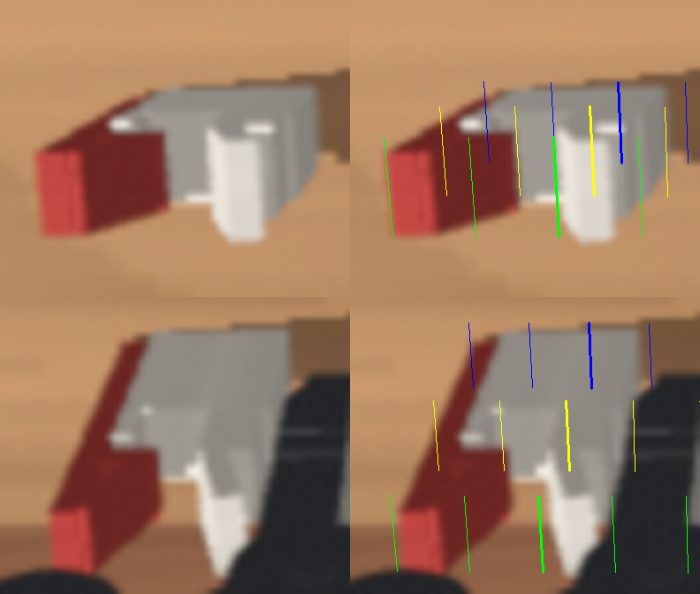

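In the overlay, the slot floor's (z=32) −y wall sits at y≈−86.3 on both forks and the jaw nose tips at about −82. That puts the slot centre near y≈−81.5 in the bed frame. Next I'll check the rod's offset from the TCP in the same image and compute the moves.

```bash
python3 - <<'E'
from fit2 import *
s=manip.read_state();e=s['ee_pos'];R=s['orientation'];print(e)
for x in(95,90,72,50): print(x,(proj('',e+R@np.array([x,0,-1.]),C)[0]-[100,30]+.5)*2-.5)
M=Rz(b[2])@RX
print('tool x in bed',M.T@R[:,0],'tcp in bed',M.T@(e-[b[0],b[1],82]))
# image centre line of rod shaft/bob at rows
im=cv2.imread('pics/w3.png').astype(int)
seat=bp(b,[0,-81.5,36])[0];print('seat',seat, 'above40',bp(b,[0,-82,76])[0])
E
```

```text
[564.  159.3 192.8]
95 [442.3  58.6]
90 [442.3  87.2]
72 [442.3 183.9]
50 [442.3 290.7]
tool x in bed [1. 0. 0.] tcp in bed [   0.4 -127.   121.3]
seat [568.2 211.3 111.4] above40 [567.9 207.6 151.2]
```

>>> {"fn": "move_arm", "kwargs": {
  "targets": [
    [0.02,0.241,-0.2,0,0,0],
    [0.02,0.241,-0.2,0,0,0],
    [0.02,0.241,-0.2,0,0,0],
    [0.02,0.241,-0.2,0,0,0],
    [0,0,0,0,0,0],
    [0.001,0.007,-0.08,0,0,0],
    [0.001,0.007,-0.08,0,0,0],
    [0.001,0.007,-0.08,0,0,0],
    [0,0,0,0,0,0]
  ]
}}

```text
time: 8.12
ee_pos: [567.6, 207.9, 139.0]
orientation: [[0.996, -0.086, 0.007], [-0.086, -0.993, 0.08], [-0.0, -0.08, -0.997]]
contact_force: [-0.3, 0.6, -1.1]
width: 0.068
gripper_force: 58.9
```

>>> {"fn": "move_arm", "kwargs": {
  "targets": [
    [0.001,0.007,-0.08,0,0,0],
    [0.001,0.007,-0.08,0,0,0],
    [0,0,0,0,0,0]
  ]
}}

```text
time: 8.5
ee_pos: [567.7, 208.6, 130.9]
orientation: [[0.996, -0.085, 0.006], [-0.086, -0.993, 0.079], [-0.0, -0.08, -0.997]]
contact_force: [-1.4, -1.4, -0.7]
width: 0.067
gripper_force: 58.8
```

>>> {"fn": "move_arm", "kwargs": {
  "targets": [
    [0,0.007,-0.08,0,0,0],
    [0,0.007,-0.08,0,0,0],
    [0,0,0,0,0,0]
  ]
}}

```text
time: 8.88
ee_pos: [568.2, 209.1, 123.6]
orientation: [[0.996, -0.086, 0.008], [-0.086, -0.993, 0.079], [0.001, -0.08, -0.997]]
contact_force: [0.5, -5.6, 3.5]
width: 0.065
gripper_force: 59.5
```

>>> {"fn": "move_arm", "kwargs": {
  "targets": [
    [0,0.008,-0.08,0,0,0],
    [0,0.008,-0.08,0,0,0],
    [0,0,0,0,0,0]
  ]
}}

```text
time: 9.25
ee_pos: [567.7, 209.7, 114.5]
orientation: [[0.996, -0.086, 0.006], [-0.086, -0.993, 0.079], [-0.0, -0.079, -0.997]]
contact_force: [1.5, -6.0, -3.6]
width: 0.07
gripper_force: 58.9
```

>>> {"fn": "move_arm", "kwargs": {
  "targets": [
    [0,0.006,-0.06,0,0,0],
    [0,0,0,0,0,0]
  ]
}}

```text
time: 9.5
ee_pos: [567.9, 209.9, 112.9]
orientation: [[0.996, -0.085, 0.007], [-0.086, -0.993, 0.078], [0.0, -0.079, -0.997]]
contact_force: [-4.7, -8.9, 10.7]
width: 0.066
gripper_force: 60.2
```

>>> {"fn": "move_arm", "kwargs": {
  "targets": [
    [0,-0.02,-0.03,0,0,0],
    [0,0,0,0,0,0]
  ]
}}

```text
time: 9.75
ee_pos: [568.0, 209.8, 112.8]
orientation: [[0.996, -0.085, 0.008], [-0.085, -0.993, 0.081], [0.001, -0.081, -0.997]]
contact_force: [-10.6, -4.0, 20.2]
width: 0.066
gripper_force: 61.3
```

>>> {"fn": "move_arm", "kwargs": {
  "targets": [
    [0,0,-0.03,0,0,0],
    [0,0,0,0,0,0]
  ]
}}

```text
time: 10.0
ee_pos: [568.1, 209.9, 112.6]
orientation: [[0.996, -0.085, 0.009], [-0.085, -0.993, 0.081], [0.002, -0.081, -0.997]]
contact_force: [-18.6, -7.2, 32.2]
width: 0.064
gripper_force: 62.7
```

The force rises steeply with no further travel, so the rod is on the slot floor. I'll unload, open the hand, rise and look.

>>> {"fn": "move_arm", "kwargs": {
  "targets": [
    [0,0,0.05,0,0,0],
    [0,0,0,0,0,0]
  ]
}}

```text
time: 10.25
ee_pos: [568.0, 209.7, 112.9]
orientation: [[0.996, -0.085, 0.008], [-0.086, -0.993, 0.08], [0.001, -0.081, -0.997]]
contact_force: [-6.0, -2.8, 12.8]
width: 0.061
gripper_force: 60.2
```

>>> {"fn": "move_arm", "kwargs": {
  "targets": [
    [0,0,0,0,0,0],
    [0,0,0,0,0,0],
    [0,0,0,0,0,0],
    [0,0,0,0,0,0],
    [0.01,-0.02,0.2,0,0,0],
    [0.01,-0.04,0.5,0,0,0],
    [0,-0.08,1,0,0,0],
    [0,0,0.6,0,0,0],
    [0,0,0,0,0,0]
  ],
  "hand": -0.1
}}

```text
time: 11.38
ee_pos: [569.6, 202.7, 230.4]
orientation: [[0.996, -0.085, 0.012], [-0.086, -0.993, 0.081], [0.005, -0.082, -0.997]]
contact_force: [0.4, -0.5, -1.4]
width: 0.548
gripper_force: 0.0
```

```bash
python3 - <<'E'
from h import *
s=manip.read_state();print(s['ee_pos'],s['q'].round(1));c=cal('wrist');im=snap('wrist','w4.png')
np.savez('w4.npz',K=c[0],R=c[1],t=c[2])
a=cv2.imread('pics/w4.png')[30:330,100:500];cv2.imwrite('pics/w4c.png',cv2.resize(a,None,fx=2,fy=2,interpolation=cv2.INTER_CUBIC))
E
```

```text
[569.62593523 202.68176976 230.43054642] [ 15.2  -3.   94.3   4.3  86.9 110. ]
```

View pics/w4c.png

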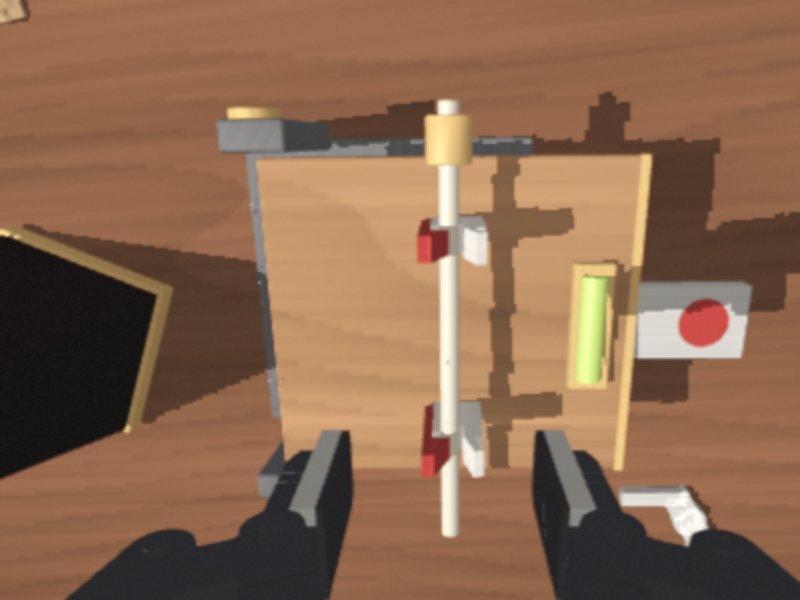

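The rod lies across both forks at column ~448, with both jaws beside it. I'll compare the jaw positions with the closed ones numerically and check how well the rod is centred.

```bash
python3 - <<'E'
from fit2 import *
M=(Rz(b[2])@RX).T
def mk(f): d=np.load(f);return (d['K'],d['R'],d['t'])
def bed(C,px,z):
    o=-C[1].T@C[2];ob=M@(o-[b[0],b[1],82]);db=M@(C[1].T@np.linalg.solve(C[0],[*px,1.]));return ob+db*(z-ob[2])/db[2]
from scipy import ndimage
for n in('w3','w4'):
    C_=mk(n+'.npz');im=cv2.imread(f'pics/{n}.png');h=cv2.cvtColor(im,cv2.COLOR_BGR2HSV)
    m=((h[...,0]<6)|(h[...,0]>174))&(h[...,1]>170)&(h[...,2]>150)
    l,k=ndimage.label(m)
    for i in range(1,k+1):
        v,u=np.nonzero(l==i)
        if len(v)>25: print(n,len(v),(u.mean().round(1),v.mean().round(1)),'z58',bed(C_,(u.mean(),v.mean()),58),'z4',bed(C_,(u.mean(),v.mean()),4))
C4=mk('w4.npz')
for p in((448,100),(450,535),(448,165),(448,117)): print(p,bed(C4,W(p),36))
for y in (-81.5,): print((proj('',bp(b,[[95,y,36],[0,y,36],[-95,y,36]]),C4)-[100,30])*2)
E
```

```text
(448, 100) [ 97.3 -81.6  36. ]
(450, 535) [-96.  -83.9  36. ]
(448, 165) [ 73.6 -81.8  36. ]
(448, 117) [ 91.2 -81.7  36. ]
[[447.1 105.9]
 [445.6 343.2]
 [444.4 532.6]]
```

```bash
python3 - <<'E'
from fit2 import *
from scipy import ndimage
M=(Rz(b[2])@RX).T
def mk(f): d=np.load(f);return (d['K'],d['R'],d['t'])
def bed(C,px,z):
    o=-C[1].T@C[2];ob=M@(o-[b[0],b[1],82]);db=M@(C[1].T@np.linalg.solve(C[0],[*px,1.]));return ob+db*(z-ob[2])/db[2]
for n in('w3','w4'):
    C_=mk(n+'.npz');im=cv2.imread(f'pics/{n}.png').astype(int);B,G,R=im[...,0],im[...,1],im[...,2]
    m=(R>150)&(G<95)&(B<95)
    l,k=ndimage.label(m)
    for i in range(1,k+1):
        v,u=np.nonzero(l==i)
        if len(v)>25: print(n,len(v),(u.mean().round(1),v.mean().round(1)),'z58',bed(C_,(u.mean(),v.mean()),58),'z4',bed(C_,(u.mean(),v.mean()),4))
E
```

```text
w3 123 (np.float64(235.1), np.float64(159.9)) z58 [ 44.4 -72.7  58. ] z4 [ 34.  -57.3   4. ]
w3 325 (np.float64(409.4), np.float64(202.8)) z58 [  16.1 -185.4   58. ] z4 [  -2.3 -202.1    4. ]
w3 85 (np.float64(246.7), np.float64(283.3)) z58 [-45.8 -73.4  58. ] z4 [-81.9 -58.3   4. ]
w4 92 (np.float64(312.0), np.float64(153.8)) z58 [ 44.7 -73.2  58. ] z4 [ 35.6 -71.5   4. ]
w4 362 (np.float64(451.5), np.float64(191.9)) z58 [  15.7 -180.4   58. ] z4 [  -0.3 -204.6    4. ]
w4 75 (np.float64(313.7), np.float64(262.6)) z58 [-46.2 -74.1  58. ] z4 [-77.2 -72.7   4. ]
```

Both jaws are back at their closed positions and the rod is centred to about 1 mm. On to the jack.

>>> {"fn": "move_arm", "kwargs": {
  "targets": [
    [0,0,0,-0.0127,0.0011,0],
    [0.143,-0.536,-0.043,0,0,0.0218],
    [0.143,-0.536,-0.043,0,0,0.0218],
    [0.143,-0.536,-0.043,0,0,0.0218],
    [0.143,-0.536,-0.043,0,0,0.0218],
    [0.143,-0.536,-0.043,0,0,0.0218],
    [0.143,-0.536,-0.043,0,0,0.0218],
    [0.143,-0.536,-0.043,0,0,0.0218],
    [0.143,-0.536,-0.043,0,0,0.0218],
    [0.143,-0.536,-0.043,0,0,0.0218],
    [0.143,-0.536,-0.043,0,0,0.0218],
    [0.143,-0.536,-0.043,0,0,0.0218],
    [0.143,-0.536,-0.043,0,0,0.0218],
    [0.143,-0.536,-0.043,0,0,0.0218],
    [0.143,-0.536,-0.043,0,0,0.0218],
    [0,0,0,0,0,0],
    [0,0,0,0,0,0]
  ],
  "hand": -1
}}

```text
time: 13.55
ee_pos: [668.6, -172.2, 196.0]
orientation: [[-0.256, 0.967, -0.001], [0.967, 0.256, 0.001], [0.001, -0.001, -1.0]]
contact_force: [0.3, 0.2, -0.3]
width: 0.999
gripper_force: 0.0
```

```bash
python3 - <<'E'
from h import *
from scipy import ndimage
np.set_printoptions(precision=2,suppress=True)
s=manip.read_state();e=s['ee_pos'];R=s['orientation'];print(e,R,s['q'].round(1));c=cal('wrist');im=snap('wrist','w5.png').astype(int)
r,g,b=im[...,0],im[...,1],im[...,2]
def blob(m,z,n):
    l,k=ndimage.label(m)
    i=1+np.argmax(ndimage.sum(m,l,range(1,k+1)));v,u=np.nonzero(l==i);print(n,len(v),u.mean(),v.mean(),atz('',[(u.mean(),v.mean())],z,c)[0]);return u,v
blob((r>180)&(g>140)&(b<130)&(r-b>80),52,'saddle')
m=(b>r*1.5)&(b>60);u,v=blob(m,10,'blue')
l,k=ndimage.label(m);cnt=max(cv2.findContours(m.astype(np.uint8),0,1)[0],key=cv2.contourArea)
ap=cv2.approxPolyDP(cnt,4,True)[:,0];print(np.c_[ap,atz('',ap,10,c)[:,:2]])
th=np.radians(105.12);J=np.array([669.4,-172.7,0]);
P=lambda x,y,z:J+[x*np.cos(th)-y*np.sin(th),x*np.sin(th)+y*np.cos(th),z]
for q in((70,0,52),(95,35,10),(95,-35,10),(15,18,72),(15,-18,72)):print(q,P(*q),proj('',P(*q),c))
E
```

```text
[ 668.61 -172.17  195.96] [[-0.26  0.97 -0.  ]
 [ 0.97  0.26  0.  ]
 [ 0.   -0.   -1.  ]] [-16.6   9.6  84.2   0.   86.3 -31.4]
saddle 2200 602.885 297.8768181818182 [ 985.85 -210.55   52.  ]
blue 10538 321.4900360599734 181.66492693110646 [ 670.99 -175.28   10.  ]
[[ 286.     83.    612.69  -89.09]
 [ 294.    286.    672.34 -308.32]
 [ 314.    286.    695.46 -302.19]
 [ 315.    210.    672.36 -208.14]
 [ 330.    213.    689.2  -207.32]
 [ 330.    284.    713.22 -294.6 ]
 [ 349.    286.    735.91 -291.45]
 [ 356.     83.    677.9   -71.8 ]]
(70, 0, 52) [ 651.14 -105.12   52.  ] [[320.21 112.08]]
(95, 35, 10) [610.83 -90.12  10.  ] [[283.88  83.58]]
(95, -35, 10) [678.41 -71.86  10.  ] [[356.49  83.21]]
(15, 18, 72) [ 648.11 -162.91   72.  ] [[299.37 180.21]]
(15, -18, 72) [ 682.86 -153.52   72.  ] [[341.64 180.02]]
```

>>> {"fn": "move_arm", "kwargs": {
  "targets": [
    [0.03,0,-0.6,0,0,0],
    [0,0,-0.7,0,0,0],
    [0,0,-0.7,0,0,0],
    [0,0,-0.5,0,0,0],
    [0,0,-0.26,0,0,0],
    [0,0,0,0,0,0]
  ]
}}

```text
time: 14.35
ee_pos: [670.2, -172.1, 58.4]
orientation: [[-0.258, 0.966, -0.001], [0.966, 0.258, 0.0], [0.0, -0.001, -1.0]]
contact_force: [-0.2, -0.0, -0.2]
width: 0.999
gripper_force: 0.0
```

>>> {"fn": "move_arm", "kwargs": {
  "targets": [
    [0,0,0,0,0,0],
    [0,0,0,0,0,0],
    [0,0,0,0,0,0],
    [0,0,0,0,0,0],
    [0,0,0,0,0,0],
    [0,0,0,0,0,0]
  ],
  "hand": 1
}}

```text
time: 15.1
ee_pos: [670.7, -172.8, 59.6]
orientation: [[-0.258, 0.966, 0.001], [0.966, 0.258, -0.0], [-0.001, 0.001, -1.0]]
contact_force: [-3.1, 0.7, 4.8]
width: 0.414
gripper_force: 61.7
```

>>> {"fn": "move_arm", "kwargs": {
  "targets": [
    [0,0,0.2,0,0,0],
    [0,0,0.3,0,0,0],
    [-0.26,0.24,0,0,0,-0.0056],
    [-0.26,0.24,0,0,0,-0.0056],
    [-0.26,0.24,0,0,0,-0.0056],
    [-0.26,0.24,0,0,0,-0.0056],
    [-0.26,0.24,0,0,0,-0.0056],
    [-0.26,0.24,0,0,0,-0.0056],
    [-0.26,0.24,0,0,0,-0.0056],
    [-0.26,0.24,0,0,0,-0.0056],
    [-0.26,0.24,0,0,0,-0.0056],
    [-0.16,0.14,0,0,0,-0.005],
    [0,0,0,0,0,0],
    [0,0,0,0,0,0]
  ]
}}

```text
time: 16.85
ee_pos: [545.7, -57.8, 84.2]
orientation: [[0.086, 0.996, 0.001], [0.996, -0.086, -0.0], [-0.0, 0.001, -1.0]]
contact_force: [-0.2, -0.1, -9.4]
width: 0.412
gripper_force: 62.0
```

```bash
python3 - <<'E'
from h import *
from scipy import ndimage
np.set_printoptions(precision=2,suppress=True)
s=manip.read_state();e=s['ee_pos'];R=s['orientation'];print(e,R,np.degrees(np.arctan2(R[1,0],R[0,0])));c=cal('wrist');im=snap('wrist','w6.png').astype(int)
r,g,b=im[...,0],im[...,1],im[...,2]
m=(r>150)&(g<95)&(b<95);l,k=ndimage.label(m)
for i in range(1,k+1):
    v,u=np.nonzero(l==i)
    if len(v)>60: print('red',len(v),u.mean(),v.mean(),atz('',[(u.mean(),v.mean())],69.6,c)[0])
th=np.arctan2(R[1,0],R[0,0]);P=e+R@[70,0,e[2]-26.5-52-0.];print('pred saddle',P,proj('',P,c))
m=(r>150)&(g>110)&(b<140)&(r-b>70);l,k=ndimage.label(m)
for i in range(1,k+1):
    v,u=np.nonzero(l==i)
    if len(v)>150: print('brass',len(v),u.mean(),v.mean(),atz('',[(u.mean(),v.mean())],P[2],c)[0])
E
```

```text
[545.75 -57.84  84.2 ] [[ 0.09  1.    0.  ]
 [ 1.   -0.09 -0.  ]
 [-0.    0.   -1.  ]] 85.05065299568031
pred saddle [551.79  11.9   78.49] [[318.8  124.08]]
brass 3699 320.1949175452825 117.46336847796702 [552.62  14.55  78.49]
```

```bash
python3 - <<'E'
from h import *
np.set_printoptions(precision=2,suppress=True)
c=cal('wrist');im=cv2.imread('pics/w6.png')[40:200,240:400]
r,g,b=[im[...,i].astype(int) for i in(2,1,0)]
m=(r>150)&(g>110)&(b<140)&(r-b>70);v,u=np.nonzero(m);print(u.min()+240,u.max()+240,v.min()+40,v.max()+40)
for row in range(v.min(),v.max()+1,4):
    q=u[v==row];print(row+40,q.min()+240,q.max()+240,im[row,80][::-1])
e=manip.read_state()['ee_pos'];a=np.linspace(0,2*np.pi,60)
for z in(76.6,71):
    p=proj('',np.c_[551.8+15*np.cos(a),11.9+15*np.sin(a),0*a+z],c);print(z,p.min(0),p.max(0))
E
```

```text
287 354 83 152
83 320 320 [244 208 139]
87 305 337 [238 203 134]
91 298 342 [237 201 134]
95 293 347 [237 201 134]
99 291 349 [236 200 132]
103 290 350 [236 200 132]
107 288 352 [235 200 133]
111 287 353 [235 199 131]
115 287 353 [234 198 131]
119 287 353 [234 198 131]
123 287 353 [233 197 131]
127 288 352 [233 198 131]
131 290 350 [233 197 130]
135 292 348 [233 197 131]
139 294 346 [233 197 130]
143 298 343 [232 197 130]
147 303 337 [232 196 129]
151 312 329 [230 194 128]
76.6 [283.88  86.44] [353.67 158.19]
71 [285.32  86.95] [352.37 155.95]
```

>>> {"fn": "move_arm", "kwargs": {
  "targets": [
    [0,0,-0.2,0,0,0],
    [0,0,-0.16,0,0,0],
    [0,0,-0.07,0,0,0],
    [0,0,0,0,0,0]
  ]
}}

```text
time: 17.4
ee_pos: [545.3, -57.6, 61.7]
orientation: [[0.087, 0.996, -0.001], [0.996, -0.087, 0.0], [0.0, -0.001, -1.0]]
contact_force: [0.4, -0.1, -9.1]
width: 0.409
gripper_force: 62.0
```

>>> {"fn": "move_arm", "kwargs": {
  "targets": [
    [0.011,0.157,0,0,0,0],
    [0.011,0.157,0,0,0,0],
    [0.011,0.157,0,0,0,0],
    [0.011,0.157,0,0,0,0],
    [0.011,0.157,0,0,0,0],
    [0.011,0.157,0,0,0,0],
    [0.011,0.157,0,0,0,0],
    [0.011,0.157,0,0,0,0],
    [0.011,0.157,0,0,0,0],
    [0.011,0.157,0,0,0,0],
    [0,0,0,0,0,0],
    [0,0,0,0,0,0]
  ]
}}

```text
time: 18.9
ee_pos: [550.9, 20.8, 62.2]
orientation: [[0.087, 0.996, -0.0], [0.996, -0.087, -0.0], [-0.0, -0.0, -1.0]]
contact_force: [-0.1, -0.3, -9.3]
width: 0.407
gripper_force: 62.0
```

>>> {"fn": "move_arm", "kwargs": {
  "targets": [
    [0,0,-0.03,0,0,0],
    [0,0,-0.03,0,0,0],
    [0,0,0,0,0,0]
  ]
}}

```text
time: 19.27
ee_pos: [551.0, 20.7, 59.7]
orientation: [[0.087, 0.996, 0.0], [0.996, -0.087, -0.0], [-0.0, 0.0, -1.0]]
contact_force: [-5.8, -0.2, 0.1]
width: 0.41
gripper_force: 63.1
```

```bash
python3 - <<'E'
from h import *
np.set_printoptions(precision=2,suppress=True)
c=cal('wrist');im=snap('wrist','w7.png').astype(int)
r,g,b=im[...,0],im[...,1],im[...,2]
from scipy import ndimage
m=(r>140)&(g<100)&(b<100)&(r-g>70);l,k=ndimage.label(m)
for i in range(1,k+1):
    v,u=np.nonzero(l==i)
    if len(v)>60: print('red',len(v),u.mean(),v.mean(),atz('',[(u.mean(),v.mean())],69.6,c)[0],atz('',[(u.mean(),v.mean())],95,c)[0])
E
```

```text
red 3222 321.56890130353815 120.92675356921167 [558.41  92.65  69.6 ] [558.49  94.34  95.  ]
```

The jack is flat on the bench. In the same camera, the saddle is at (557.8,92.0) against the lift point at (558.4,93.4). I'll release it and go over the handle pad with closed fingers.

>>> {"fn": "move_arm", "kwargs": {
  "targets": [
    [0,0,0,0,0,0],
    [0,0,0,0,0,0],
    [0,0,0,0,0,0],
    [0,0,0,0,0,0],
    [0,0,0,0,0,0],
    [0,0,0.3,0,0,0],
    [0,0,0.6,0,0,0],
    [0,0,0.7,0,0,0],
    [0,0,0.6,0,0,0],
    [0,0,0,0,0,0]
  ],
  "hand": -0.6
}}

```text
time: 20.58
ee_pos: [551.9, 20.8, 172.9]
orientation: [[0.087, 0.996, 0.005], [0.996, -0.087, -0.0], [0.0, 0.005, -1.0]]
contact_force: [-0.9, 0.6, -0.3]
width: 0.802
gripper_force: 0.0
```

>>> {"fn": "move_arm", "kwargs": {
  "targets": [
    [-0.047,-0.57,0,0,0,0],
    [-0.047,-0.57,0,0,0,0],
    [-0.047,-0.57,0,0,0,0],
    [-0.047,-0.57,0,0,0,0],
    [0,0,0,0,0,0],
    [0,0,-0.3,0,0,0],
    [0,0,-0.2,0,0,0],
    [0,0,0,0,0,0],
    [0,0,0,0,0,0]
  ],
  "hand": 1
}}

```text
time: 21.7
ee_pos: [541.6, -92.8, 144.3]
orientation: [[0.086, 0.996, 0.0], [0.996, -0.086, 0.0], [0.0, 0.0, -1.0]]
contact_force: [0.2, -0.4, -0.1]
width: -0.001
gripper_force: 0.0
```

```bash
python3 - <<'E'
from h import *
from scipy import ndimage
np.set_printoptions(precision=2,suppress=True)
print(manip.read_state()['ee_pos'])
for n,F in(('top',cal('top')),('scene',cal('scene'))):
    im=snap(n,n+'8.png').astype(int);r,g,b=im[...,0],im[...,1],im[...,2]
    m=(r>140)&(g<100)&(b<100)&(r-g>70);l,k=ndimage.label(m)
    for i in range(1,k+1):
        v,u=np.nonzero(l==i)
        if len(v)>10: print(n,len(v),u.mean(),v.mean(),atz('',[(u.mean(),v.mean())],111,F)[0],atz('',[(u.mean(),v.mean())],70,F)[0])
E
python3 -c "
import cv2,numpy as np
a=cv2.imread('pics/top8.png')[130:260,260:430];b=cv2.imread('pics/scene8.png')[130:260,200:370]
cv2.imwrite('pics/p8.png',cv2.resize(np.vstack([b,a]),None,fx=2.3,fy=2.3,interpolation=cv2.INTER_CUBIC))"
```

```text
[541.63 -92.8  144.32]
top 39 310.1794871794872 204.5897435897436 [554.54  90.52 111.  ] [559.05  92.13  70.  ]
scene 22 359.5 172.72727272727272 [502.85 228.54 111.  ] [451.31 250.15  70.  ]
scene 13 367.84615384615387 191.23076923076923 [596.37 220.14 111.  ] [549.14 241.37  70.  ]
scene 133 258.30827067669173 200.3684210526316 [546.51 -98.67 111.  ] [496.98 -92.11  70.  ]
scene 63 77.52380952380952 352.6031746031746 [ 929.47 -555.83  111.  ] [ 897.54 -570.28   70.  ]
scene 72 49.25 361.40277777777777 [ 934.77 -609.48  111.  ] [ 903.08 -626.4    70.  ]
scene 89 20.258426966292134 370.1685393258427 [ 939.4  -662.84  111.  ] [ 907.93 -682.21   70.  ]
```

View pics/p8.png

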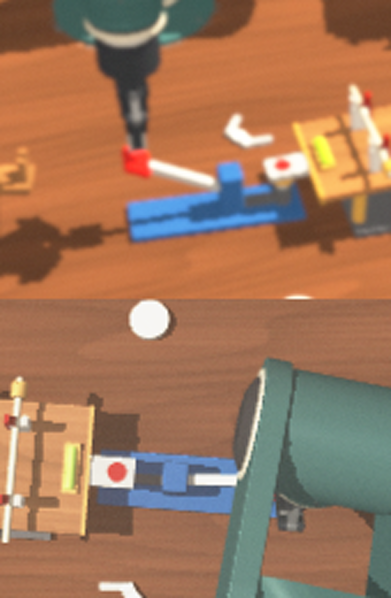

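The scene view shows the saddle under the lug and the fingertips just above the red pad. I'll press along the pad's arc.

>>> {"fn": "move_arm", "kwargs": {
  "targets": [
    [0,-0.02,-0.16,0,0,0],
    [0,0,-0.16,0,0,0],
    [-0.007,-0.08,-0.155,0,0,0],
    [-0.007,-0.08,-0.155,0,0,0],
    [0,0,0,0,0,0]
  ]
}}

```text
time: 22.42
ee_pos: [540.7, -102.3, 112.2]
orientation: [[0.087, 0.996, -0.0], [0.996, -0.087, 0.001], [0.0, -0.0, -1.0]]
contact_force: [0.0, 3.5, 3.4]
width: 0.002
gripper_force: 1.9
```

>>> {"fn": "move_arm", "kwargs": {
  "targets": [
    [-0.005,-0.06,-0.165,0,0,0],
    [-0.005,-0.06,-0.165,0,0,0],
    [-0.003,-0.036,-0.17,0,0,0],
    [-0.003,-0.036,-0.17,0,0,0],
    [0,0,0,0,0,0]
  ]
}}

```text
time: 23.05
ee_pos: [539.9, -111.9, 78.5]
orientation: [[0.087, 0.996, -0.001], [0.996, -0.087, -0.0], [-0.0, -0.001, -1.0]]
contact_force: [0.4, 1.2, 3.9]
width: 0.001
gripper_force: 2.2
```

>>> {"fn": "move_arm", "kwargs": {
  "targets": [
    [0,-0.012,-0.1,0,0,0],
    [0,-0.012,-0.1,0,0,0],
    [0,0,-0.1,0,0,0],
    [0,0,0,0,0,0]
  ]
}}

```text
time: 23.55
ee_pos: [540.0, -113.1, 64.0]
orientation: [[0.087, 0.996, -0.0], [0.996, -0.087, -0.0], [-0.0, -0.0, -1.0]]
contact_force: [-0.5, 1.5, 5.4]
width: -0.002
gripper_force: 2.7
```

>>> {"fn": "move_arm", "kwargs": {
  "targets": [
    [0,0,-0.03,0,0,0],
    [0,0,-0.03,0,0,0],
    [0,0,0,0,0,0],
    [0,0,0,0,0,0]
  ]
}}

```text
time: 24.05
ee_pos: [540.1, -113.1, 62.1]
orientation: [[0.087, 0.996, 0.0], [0.996, -0.087, -0.0], [-0.0, 0.0, -1.0]]
contact_force: [-4.7, 1.1, 14.0]
width: 0.0
gripper_force: 6.8
```

```bash
python3 - <<'E'
from h import *
from scipy import ndimage
from fit import Rz
np.set_printoptions(precision=2,suppress=True)
s=manip.read_state();print(s['time'],s['ee_pos'],s['contact_force'])
F=cal('scene');im=snap('scene','s9.png').astype(int);r,g,b=im[...,0],im[...,1],im[...,2]
m=(r>140)&(g<100)&(b<100)&(r-g>70);l,k=ndimage.label(m)
for i in range(1,k+1):
    v,u=np.nonzero(l==i)
    if len(v)>4 and v.mean()<260: print(len(v),u.mean(),v.mean())
L=lambda t:np.array([575.8,294.8,82])+Rz(-.0875)@[0,-205*np.cos(t)-4*np.sin(t),-205*np.sin(t)+4*np.cos(t)]
print('disc pred down/level',proj('',L(.08),F),proj('',L(0),F))
E
python3 -c "
import cv2,numpy as np
b=cv2.imread('pics/s9.png')[140:260,210:430]
cv2.imwrite('pics/p9.png',cv2.resize(b,None,fx=3.5,fy=3.5,interpolation=cv2.INTER_CUBIC))"
```

```text
24.05 [ 540.1  -113.12   62.11] [-4.7   1.09 14.05]
18 361.0 170.83333333333334
13 369.0 189.30769230769232
6 322.5 196.66666666666666
85 254.0 220.69411764705882
disc pred down/level [[322.2  201.89]] [[322.13 197.69]]
```

The handle is on its stop: the force rises from 5 to 14 N with hardly any travel. The lug disc at (322.5,196.7) px matches the predicted level position (322.1,197.7), so I'll hand it in.

```bash
python3 -c "
from bench import manip
print(manip.job_done())"
```

```text
the job is handed in; nothing more can be done
None
```

The job is handed in at about 24 s, with the rod seated in both forks, the jack under the lift point, and the handle held fully down; the camera puts the lug at its level height, but no result came back.

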